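# Dispose of a dried-out paint tin through a sprung flap

## Robot

A 6-joint arm with a two-finger parallel gripper is mounted at the origin on the work surface. World frame = base frame: x ahead of the robot, y to its left, z up, the work surface at z = 0. Lengths are in m, angles in rad, forces in N, time in s.
With the tool pointing down it reaches from about 0.225 to 0.875 m from the base axis. Payload 3.4 kg.
Tool frame: the origin (TCP) lies midway between the tips of the shut fingers; the grasp point (between the pads) lies 19 mm behind it (manip.grasp_offset is the distance from the TCP to the grasp point, in m); x points along the fingers, y is the direction in which the jaws open and shut, and the axes are right-handed (so a half turn about x gives the same grasp; the last joint's range is limited). The gripper opens to 85 mm and grips with 20 to 120 N. Pads are 22 mm wide; open, the fingers measure 114 mm over their backs; the gripper's body (76 mm by 85 mm) begins 54 mm behind the grasp point. The pads swing forward as they close: fully open they stand 13 mm farther back than shut.
Start: joints at [1.057, 0.276, 1.505, -0, 1.361, -0.121], TCP at [0.22, 0.531, 0.231] pointing down, gripper open.
Joint ranges: [-2.89, 2.89], [-0.75, 2.08], [0.22, 2.7], [-1.18, 4.32], [0.11, 2.71], [-2.7, 2.7]. Speed limits (rad/s): [2.57, 2.57, 3.14, 3.14, 3.14, 3.14].

## Interface

Orientations are given as a unit quaternion [w, x, y, z].
In Python, from rig import manip gives the robot as it stands.
- The arm moves only by the shell command python3 -m creep 'ROWS' [OPENING] [FORCE]. ROWS is a JSON object of lists of equal length, an entry for each row: "delta_pos": the shift along the tool's x, y, z in cm, a list of three; "dr": the turn, a rotation vector about the tool's x, y, z in rad, a list of three. In form: {"delta_pos": [[dx, dy, dz], ...], "dr": [[rx, ry, rz], ...]}. A call has 1 to 10 rows; each row is the pose to reach, as a shift and turn from the pose commanded when the call began, along the tool's axes at that moment; what a row does not reach only later rows make up. A row lasts 1/10 s, in which the tool goes at most 50 mm and 8.59 degrees, less where a joint would pass 70% of its speed; a pose out of reach is approached as far as the arm can. A call with a gripper value outside its range is refused whole. OPENING is the opening, from -1 (shut) to 1 (fully open), set as the call begins (- or left out, the last holds). The fingers move at their own pace and stop on an object; FORCE is the grip in N (left out, the last holds). Time passes only in rows, so rows that repeat a pose let the fingers close. It gives the time, the measured TCP pose, the force and the opening at its end, in the units of the state.
- manip.get_state(): the state, without advancing time (a new reading comes with each control period).
- manip.get_image(name): name is "side" or "top" or "wrist"; returns a dict with "pixels" (384x512x3 uint8, blue, green, red), "depth" (384x512 float32, m along the optical axis (not along the pixel's ray), 0 where there is no reading), "intrinsics" (3x3 intrinsics, pixels), "k1" (the pictures are not rectified: a ray, as slopes to the right and down, at radius r is drawn at 1 + k1 r^2 times it, then the intrinsics apply), "rvec" (rotation vector, rad) and "tvec" (3), from world to camera coordinates, as OpenCV has them. Camera axes: x right, y down, z forward; pixel columns grow to the right and rows downward; lengths in m; the calibration is good to about 2 mm. A picture is of the moment at which its call begins.
- manip.sign_off(): hands the job in, once; it reports no verdict.
The state is a dict: "clock": time; "qpos": joint angles; "qd": joint speeds; "effort": joint torques, N m; "position": TCP position; "ee_rot": TCP orientation; "contact_force": force on the tool from outside, world axes, zero at the start; "moment": the same for the moment, N m; "width": finger opening in m.
Only numpy, scipy, OpenCV 4.12 (cv2) and the standard library are available. Lean on these libraries where they do the work, as an engineer would, in place of code of your own. Each camera call takes 0.05 s, during which the arm holds its last target. There are 200 camera calls.

## Task

Throw away the dried-out paint tin (black, with red on top) that stands on top of the green waste box: push the yellow sprung flap down with one finger and, while that finger holds it open, push the tin sideways over the edge into the box with the other finger. Do not pick the tin up. Let the flap close again afterwards, and leave the full blue-and-white tin, the brush jar and the paint tube where they are.

Things in the scene. Friction and masses are not known exactly. Their poses are not given: they have to be found in the camera images.
- bin: Fixed green steel waste box, 200 (its x) x 420 (its y) x 150 mm high; origin at the centre of its underside, on the table, z up, yaw within 0.3 rad. Hollow: floor 5, walls 4, top 5 mm thick. The flat bare-steel top has an opening in its middle (see mouth); beside it, at |y| 95 to 210 mm, the top has no rims and carries one tin on the +y and one on the -y side.
- mouth (a point): Centre of the opening in the box's top, level with the upper face, 150 mm above the box's origin; axes as the box's. The opening runs 55 mm either way along x and 95 mm either way along y, and is filled by the flap.
- flap (a joint): Yellow 4 mm plate, 106 x 186 mm, flush with the box's top, hinged along the opening's +x edge (55 mm from the mouth, parallel to the box's y); swings down into the box. 0 = shut, grows as it opens, to 1.2 rad. A spring shuts it: 3 to 6 N pressed 50 mm from the hinge opens it; a tin's weight does not. Pressed to depth h at d from the hinge it opens atan(h/d).
- flap_edge (a point): Middle of the flap's free edge on its upper face, 108 mm from the hinge (the box's -x side when shut); it moves with the flap.
- used_tin: The dried-out tin to throw away: flat and round, 36 mm diameter, 16 mm high, about 40 g, black with a red top. Loose on the box's top on the +y or -y side of the opening, its centre 22 to 28 mm outside the opening's edge and 40 to 65 mm from the hinge line (along the box's x). Origin: centre of its underside, z up.
- full_tin: A full tin of the same size and weight, blue with a white top, on the top of the box on the other side of the opening. To be left alone. Origin: centre of its underside.
- brush_jar: Terracotta-coloured jar of 72 mm diameter, 100 mm high, with brushes up to about 0.2 m high, loose on the table to the robot's left of the box. To be left alone. Origin: centre of its underside.
- paint_tube: Metal paint tube with a blue cap, about 120 x 34 x 22 mm, lying loose on the table to the robot's right of the box. To be left alone. Origin: centre of its underside; its x runs towards the cap.
There are look-alikes about, which are no part of the job. Of the things like the used_tin, leave any that is purple or turquoise; of the rest the smaller one is meant.

How it is judged:
By the outcome, as a careful person would: the job done as asked, in the order asked, and still so for the second after the job is handed in, with the robot touching nothing.
It also fails if it takes over 38 s, if anything falls off the work surface, if the arm or the gripper's body presses on something with over 40 N, if the wrist force passes 120 N, or if a joint passes its speed limit or range.

## Working session

There is one attempt and no reset: what is moved stays moved. The work goes in short steps, Python scripts to look and compute and a shell command to move; the robot and the scene stay as the last step left them, time stands still between calls to the robot, and variables do not carry over. Pictures are saved under pics/ and viewed, about 8 in all and at most 12, crops included, and the job is handed in when it is done.

```bash
ls; mkdir -p pics; cat > h.py <<'E'
import numpy as np,cv2
from rig import manip
def grab(n):
    im=manip.get_image(n); R=cv2.Rodrigues(np.array(im['rvec'],float))[0]; t=np.array(im['tvec'],float).reshape(3)
    im['R']=R; im['t']=t; im['K']=np.array(im['intrinsics'],float); return im
def slopes(im,uv):
    K=im['K']; p=(np.atleast_2d(uv).astype(float)-K[:2,2])/[K[0,0],K[1,1]]; q=p.copy()
    for _ in range(20): q=p/(1+im['k1']*(q**2).sum(1,keepdims=True))
    return q
def plane(im,uv,z):
    q=slopes(im,uv); d=np.c_[q,np.ones(len(q))]@im['R']; c=-im['R'].T@im['t']
    return c+d*((z-c[2])/d[:,2])[:,None]
def pts(im,uv):
    uv=np.atleast_2d(uv); q=slopes(im,uv); z=im['depth'][uv[:,1].astype(int),uv[:,0].astype(int)]
    return (np.c_[q,np.ones(len(q))]*z[:,None]-im['t'])@im['R']
def proj(im,P):
    c=np.atleast_2d(P)@im['R'].T+im['t']; q=c[:,:2]/c[:,2:]; q=q*(1+im['k1']*(q**2).sum(1,keepdims=True))
    return q*[im['K'][0,0],im['K'][1,1]]+im['K'][:2,2]
E
python3 - <<'E'
from h import *
print(manip.get_state())
for n in('top','side'):
    im=grab(n); cv2.imwrite(f'pics/{n}0.png',im['pixels']); print(n,-im['R'].T@im['t'],im['K'][0,0],im['k1'])
E
```

```text
pics
{'clock': 0.0, 'qpos': array([ 1.05701500e+00,  2.76601433e-01,  1.50614075e+00, -1.26393147e-05,
        1.36068129e+00, -1.20990228e-01]), 'qd': array([-0.00065964, -0.00031697, -0.0002971 ,  0.00045242, -0.00033162,
        0.00089136]), 'effort': array([ 4.06503941e-04, -4.16785240e+01, -2.45802355e+01, -3.87684195e-04,
        1.11301109e-02, -1.35552591e-05]), 'position': array([0.21983554, 0.53074758, 0.230433  ]), 'ee_rot': array([ 0.69331561,  0.1373643 ,  0.69371132, -0.13859695]), 'contact_force': array([ 0.05917899, -0.52461409,  0.22619925]), 'moment': array([-0.00787269, -0.02990387, -0.03225469]), 'width': 0.08535222152235258}
top [ 0.27476001 -0.0066803   1.25540138] 398.505185882242 -0.1225893902401558
side [0.45513707 0.8432755  0.9267376 ] 369.84464011539586 -0.05360330119755359
```

View pics/top0.png

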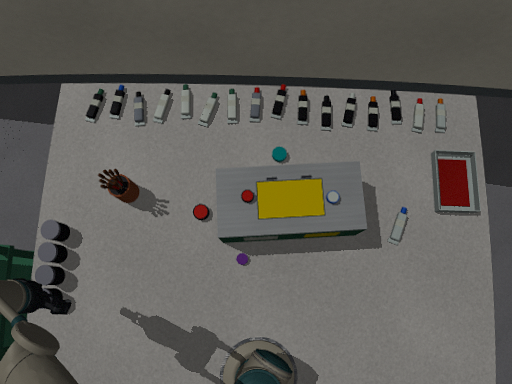

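View pics/side0.png

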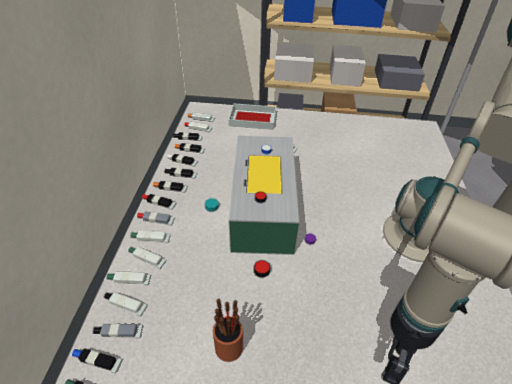

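The side and top views show two red-topped tins. One stands on the box at top (248,196) / side (260,197). A bigger one stands on the table at top (201,212) / side (262,268). The one on the box fits: it is smaller and on the +y side of the opening. The purple, turquoise and table-red tins stay. The hinges are on the far (+x) edge.

```bash
python3 - <<'E'
from h import *
T=grab('top');S=grab('side')
def blobs(im,lo,hi,amin):
    h=cv2.cvtColor(im['pixels'],cv2.COLOR_BGR2HSV); m=cv2.inRange(h,np.array(lo),np.array(hi))
    c,_=cv2.findContours(m,cv2.RETR_EXTERNAL,cv2.CHAIN_APPROX_NONE)
    return sorted([x for x in c if cv2.contourArea(x)>=amin],key=cv2.contourArea,reverse=True)
def tri(a,b):
    A=[];B=[]
    for im,uv in((T,a),(S,b)):
        q=slopes(im,uv)[0]
        for k in(0,1): A.append(im['R'][k]-q[k]*im['R'][2]); B.append(q[k]*im['t'][2]-im['t'][k])
    return np.linalg.lstsq(np.array(A),np.array(B),rcond=None)[0]
cen=lambda c:(lambda m:np.array([m['m10']/m['m00'],m['m01']/m['m00']]))(cv2.moments(c))
for n,im in(('T',T),('S',S)):
    for c in blobs(im,(0,150,90),(8,255,255),40)[:6]:
        print(n,'red',cen(c).round(1),cv2.contourArea(c),np.ptp(plane(im,c[:,0],.166),axis=0)[:2].round(3))
y=blobs(T,(22,150,80),(35,255,255),500)[0]; ys=blobs(S,(22,150,80),(35,255,255),500)[0]
print('flap tri',tri(cen(y),cen(ys)), 'areas', cv2.contourArea(y))
P=plane(T,y[:,0],.150)[:,:2]; r=cv2.minAreaRect((P*1000).astype(np.float32)); print('rect T',r)
P=plane(S,ys[:,0],.150)[:,:2]; r=cv2.minAreaRect((P*1000).astype(np.float32)); print('rect S',r)
near=lambda im,p:min(blobs(im,(0,150,90),(8,255,255),15),key=lambda c:np.hypot(*(cen(c)-p)))
a,b=cen(near(T,(248,196))),cen(near(S,(260,197)))
print('used tri',tri(a,b),'T@.166',plane(T,a,.166),'S',plane(S,b,.166))
print(plane(T,(333,198),.166))
h=np.vstack([cv2.resize(T['pixels'][130:270,180:380],(800,560),interpolation=cv2.INTER_CUBIC)])
cv2.imwrite('pics/crop1.png',h)
E
```

```text
T red [455.2 186.6] 880.0 [0.137 0.085]
T red [200.1 211.1] 122.0 [0.034 0.035]
T red [247.1 195.2] 77.0 [0.029 0.028]
S red [252.8 116.3] 202.0 [0.127 0.053]
S red [261.7 266.6] 128.5 [0.036 0.035]
S red [260.2 195.1] 46.0 [0.028 0.028]
flap tri [ 0.51568133 -0.07411705  0.14674162] areas 2296.5
rect T ((514.8102416992188, -73.98170471191406), (106.32952117919922, 186.44944763183594), 5.055122375488281)
rect S ((516.6353149414062, -76.49957275390625), (105.6646728515625, 184.6570587158203), 5.125936985015869)
used tri [0.51620235 0.04711133 0.16726327] T@.166 [[0.51563871 0.04726734 0.166     ]] S [[0.51712401 0.045503   0.166     ]]
[[ 0.5151777  -0.19391548  0.166     ]]
```

View pics/crop1.png

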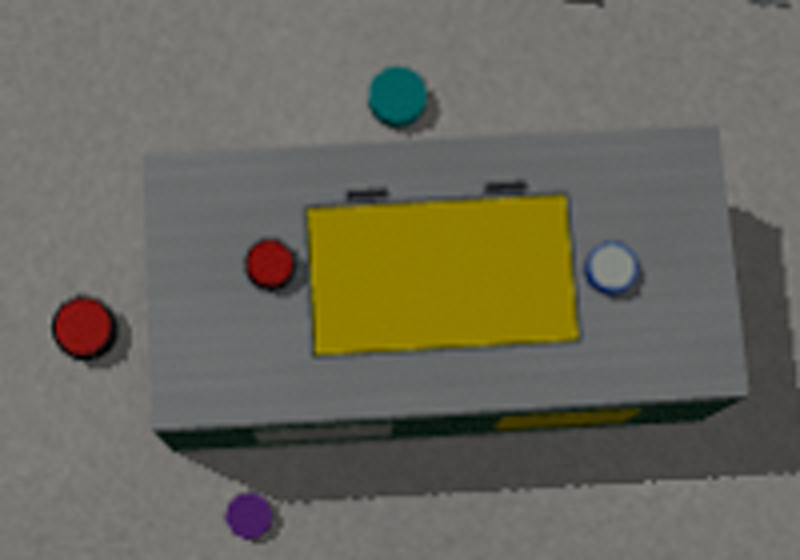

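```bash
cat >> h.py <<'E'
from scipy.spatial.transform import Rotation as Ro
PSI=.088; M0=np.array([.5155,-.075,.150]); ex=np.array([np.cos(PSI),np.sin(PSI),0]); ey=np.array([-np.sin(PSI),np.cos(PSI),0]); ez=np.array([0,0,1.])
def cur():
    s=manip.get_state(); q=s['ee_rot']; return s,np.array(s['position']),Ro.from_quat([q[1],q[2],q[3],q[0]])
def target(bx,by,bz,a,w=.0425,back=.013):
    """pusher inner tip corner at box coords (rel. mouth); returns TCP,Rot. flap finger lies to -y, lower"""
    u=-np.cos(a)*ey-np.sin(a)*ez; f=np.sin(a)*ey-np.cos(a)*ez
    p=M0+bx*ex+by*ey+bz*ez+w*u+back*f
    _,_,R=cur(); best=None
    for s in(1,-1):
        y=s*u; Q=Ro.from_matrix(np.c_[f,y,np.cross(f,y)])
        if best is None or (R.inv()*Q).magnitude()<(R.inv()*best).magnitude(): best=Q
    return p,best
def go(p,Q):
    s,p0,R=cur(); print('delta cm',(R.inv().apply(p-p0)*100).round(2),'dr',(R.inv()*Q).as_rotvec().round(4),'F',s['contact_force'].round(1),'q',s['qpos'].round(2),'t',s['clock'])
E
python3 - <<'E'
from h import *
s,p,R=cur(); print(R.as_matrix().round(3))
p,Q=target(.008,.153,.10,np.radians(32)); print(p,Q.as_matrix().round(2)); go(p,Q)
E
```

```text
[[-0.001  0.383  0.924]
 [-0.001  0.924 -0.383]
 [-1.    -0.001 -0.   ]]
[0.51258458 0.04907077 0.21645381] [[-0.05 -0.07  1.  ]
 [ 0.53  0.84  0.09]
 [-0.85  0.53 -0.  ]]
delta cm [  1.46 -33.31  45.48] dr [-0.4683  0.1339  0.5486] F [-0.7  0.5  0.6] q [ 1.06  0.28  1.51  0.    1.36 -0.12] t 0.2
```

```bash
R='[-6,-33.3,45.5]'; D='[-0.468,0.134,0.549]'
python3 -m creep '{"delta_pos":[[-5,-2,3],[-6,-6,8],[-6,-9,12],[-6,-12,16],[-6,-15,20],[-6,-18,24],[-6,-21,28],[-6,-24,32],[-6,-27,36],[-6,-30,40]],"dr":[[0,0,0],[-0.05,0.01,0.05],[-0.1,0.03,0.11],[-0.15,0.04,0.17],[-0.2,0.06,0.24],[-0.26,0.07,0.3],[-0.31,0.09,0.36],[-0.36,0.1,0.43],[-0.41,0.12,0.49],[-0.468,0.134,0.549]]}' 1
python3 - <<'E'
from h import *
go(*target(.008,.153,.10,np.radians(32)))
E
```

```text
clock: 1.2
position: [0.4485, 0.144, 0.2917]
ee_rot: [0.671, 0.166, 0.686, 0.227]
contact_force: [1.2, 1.2, 0.6]
width: 0.0854
delta cm [  1.03 -12.51   5.51] dr [ 0.0026  0.0027 -0.0042] F [1.2 1.2 0.6] q [-0.26  0.11  1.71  0.53  1.53 -1.99] t 1.2
```

```bash
python3 -m creep '{"delta_pos":[[0.3,-4,1.8],[0.6,-8,3.5],[1,-12.5,5.5],[1,-12.5,5.5],[1,-12.5,5.5],[1,-12.5,5.5]],"dr":[[0,0,0],[0,0,0],[0,0,0],[0,0,0],[0,0,0],[0,0,0]]}'
python3 - <<'E'
from h import *
go(*target(.008,.153,.10,np.radians(32)))
ims=[]
for n in('wrist','side'):
    im=grab(n); ims.append(im)
w,s=ims[0]['pixels'],ims[1]['pixels']
cv2.imwrite('pics/two.png',np.hstack([cv2.resize(w,(400,300)),cv2.resize(s[100:280,190:430],(400,300))]))
# tin through the wrist depth
im=ims[0]; h=cv2.cvtColor(w,cv2.COLOR_BGR2HSV); m=cv2.inRange(h,np.array((0,150,60)),np.array((8,255,255)))
n,l,st,c=cv2.connectedComponentsWithStats(m)
for i in range(1,n):
    if st[i,4]>100:
        print(st[i],c[i],plane(im,c[i],.166),pts(im,c[i]))
E
```

```text
clock: 1.8
position: [0.5114, 0.0514, 0.2169]
ee_rot: [0.67, 0.165, 0.687, 0.225]
contact_force: [-0.2, -0.1, -0.4]
width: 0.0854
delta cm [-0.09 -0.23  0.1 ] dr [ 0.0007  0.0003 -0.0019] F [-0.2 -0.1 -0.4] q [-0.39  0.28  1.68  0.49  1.47 -2.17] t 1.8
[ 199  205   39   41 1224] [217.88480392 225.01062092] [[0.51759796 0.04599906 0.166     ]] [[0.51681856 0.04513817 0.16791725]]
```

View pics/two.png

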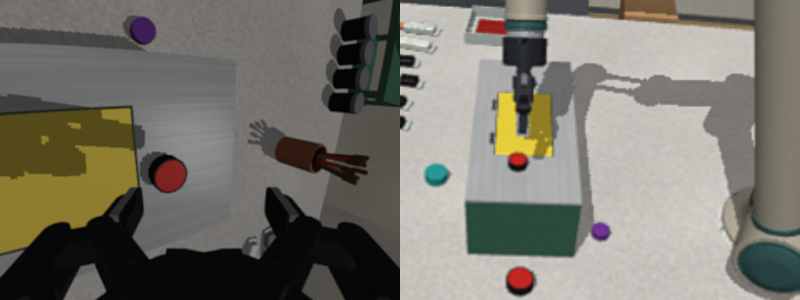

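```bash
python3 -m creep '{"delta_pos":[[1.5,-1.2,0.1],[3,-2.1,0.1],[4.5,-3.05,0.1],[5.5,-3.65,0.1],[6.5,-4.3,0.1],[7.2,-4.75,0.1],[7.7,-5.1,0.1],[7.7,-5.1,0.1],[7.7,-5.1,0.1]],"dr":[[0,0,0],[0,0,0],[0,0,0],[0,0,0],[0,0,0],[0,0,0],[0,0,0],[0,0,0],[0,0,0]]}'
python3 - <<'E'
from h import *
go(*target(.008,.153,.004,np.radians(32)))
ims=[grab(n) for n in('wrist','side')]
w,s=ims[0]['pixels'],ims[1]['pixels']
cv2.imwrite('pics/two2.png',np.hstack([cv2.resize(w,(400,300)),cv2.resize(s[130:250,220:380],(400,300))]))
E
```

```text
clock: 2.8
position: [0.5125, 0.0493, 0.1251]
ee_rot: [0.67, 0.165, 0.687, 0.226]
contact_force: [-2.5, 0.0, 4.3]
width: 0.0854
delta cm [ 0.38 -0.26  0.01] dr [ 0.0013 -0.0001 -0.0019] F [-2.5  0.   4.3] q [-0.39  0.38  1.8   0.51  1.29 -2.28] t 2.8
```

View pics/two2.png

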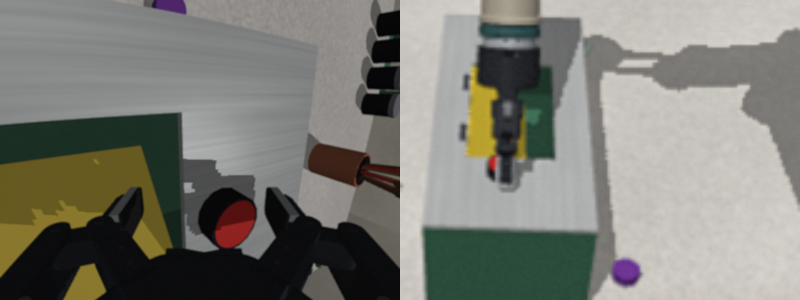

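```bash
python3 -m creep '{"delta_pos":[[0.2,-0.15,0],[0.38,-0.26,0],[0.38,-0.26,0],[0.11,-0.68,0],[-0.15,-1.11,0],[-0.42,-1.53,0],[-0.68,-1.96,0],[-0.95,-2.38,0],[-1.21,-2.8,0],[-1.21,-2.8,0]],"dr":[[0,0,0],[0,0,0],[0,0,0],[0,0,0],[0,0,0],[0,0,0],[0,0,0],[0,0,0],[0,0,0],[0,0,0]]}'
python3 - <<'E'
from h import *
go(*target(.008,.093,.004,np.radians(32)))
cv2.imwrite('pics/w3.png',grab('wrist')['pixels'])
E
```

```text
clock: 3.9
position: [0.5148, 0.0183, 0.1193]
ee_rot: [0.67, 0.166, 0.688, 0.225]
contact_force: [-5.5, 1.5, 4.7]
width: 0.0855
delta cm [-1.65 -2.41  0.05] dr [-0.001  -0.0013 -0.0028] F [-5.5  1.5  4.7] q [-0.44  0.4   1.78  0.5   1.31 -2.31] t 3.9
```

View pics/w3.png

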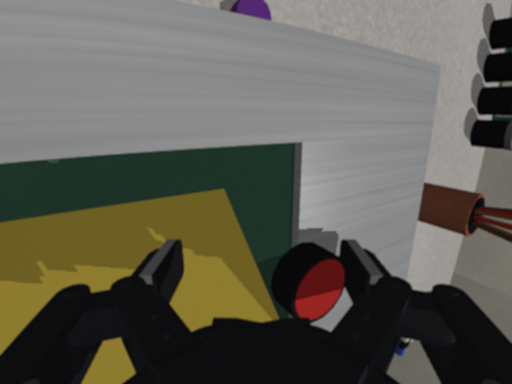

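The wrist view shows the tin at (310,280) overhanging the opening's edge (x≈297), with the pusher at (365,270) behind it. The flap is held well open.

```bash
python3 -m creep '{"delta_pos":[[-0.3,-0.45,0],[-0.6,-0.9,0],[-0.9,-1.35,0],[-1.2,-1.8,0],[-1.55,-2.25,0],[-1.85,-2.75,0],[-2,-3,0],[-2,-3,0],[-2,-3,0],[-2,-3,0]],"dr":[[0,0,0],[0,0,0],[0,0,0],[0,0,0],[0,0,0],[0,0,0],[0,0,0],[0,0,0],[0,0,0],[0,0,0]]}'
python3 - <<'E'
from h import *
go(*target(.008,.088,.004,np.radians(32)))
cv2.imwrite('pics/w4.png',grab('wrist')['pixels'])
E
```

```text
clock: 4.95
position: [0.519, -0.0181, 0.1202]
ee_rot: [0.671, 0.165, 0.687, 0.225]
contact_force: [-3.7, -0.8, 1.9]
width: 0.0857
delta cm [ 0.1   0.22 -0.05] dr [0.0002 0.0006 0.0002] F [-3.7 -0.8  1.9] q [-0.5   0.42  1.74  0.47  1.34 -2.35] t 4.95
```

View pics/w4.png

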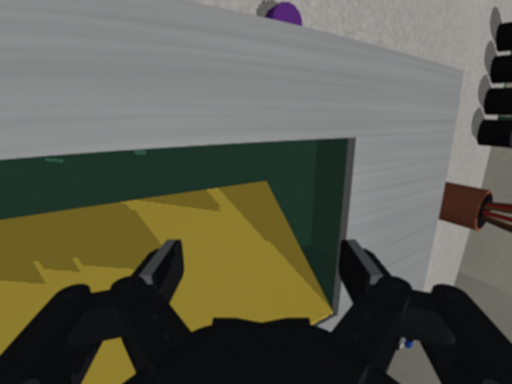

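The tin is gone from the edge: between the fingers I see only the open flap and the box's inside. I'll check for hidden red with the other cameras, then let the flap shut.

```bash
python3 -m creep '{"delta_pos":[[0,0,0],[0,0,0],[0,0,0],[0,0,0]],"dr":[[0,0,0],[0,0,0],[0,0,0],[0,0,0]]}'
python3 - <<'E'
from h import *
ims=[]
for n in('top','side','wrist'):
    im=grab(n); w=im['pixels']; ims.append(w)
    m=cv2.inRange(cv2.cvtColor(w,cv2.COLOR_BGR2HSV),np.array((0,150,50)),np.array((8,255,255)))
    k,l,st,c=cv2.connectedComponentsWithStats(m); print(n,[(c[i].round(),st[i,4]) for i in range(1,k) if st[i,4]>5])
cv2.imwrite('pics/ts5.png',np.hstack([cv2.resize(ims[0][140:260,200:380],(400,300)),cv2.resize(ims[1][120:255,215:395],(400,300))]))
p,Q=target(.008,.088,.12,np.radians(32)); go(p,Q)
E
```

```text
clock: 5.4
position: [0.519, -0.0179, 0.1203]
ee_rot: [0.671, 0.165, 0.687, 0.225]
contact_force: [-4.3, -3.1, 1.6]
width: 0.0857
top [(array([283.,  87.]), np.int32(26)), (array([257.,  90.]), np.int32(18)), (array([420., 101.]), np.int32(19)), (array([453., 183.]), np.int32(1268)), (array([119., 183.]), np.int32(6)), (array([115., 187.]), np.int32(8)), (array([126., 196.]), np.int32(8)), (array([200., 211.]), np.int32(146))]
side [(array([244., 116.]), np.int32(118)), (array([186., 124.]), np.int32(9)), (array([144., 196.]), np.int32(22)), (array([140., 215.]), np.int32(20)), (array([262., 267.]), np.int32(150)), (array([227., 316.]), np.int32(14)), (array([233., 323.]), np.int32(40)), (array([221., 345.]), np.int32(7)), (array([238., 350.]), np.int32(20))]
wrist [(array([460., 203.]), np.int32(568)), (array([499., 206.]), np.int32(87)), (array([496., 215.]), np.int32(93)), (array([449., 219.]), np.int32(9)), (array([474., 225.]), np.int32(12))]
delta cm [-9.73  6.35 -0.04] dr [ 0.0001  0.0007 -0.0005] F [-3.9 -3.   1.7] q [-0.5   0.42  1.74  0.47  1.34 -2.35] t 5.55
```

View pics/ts5.png

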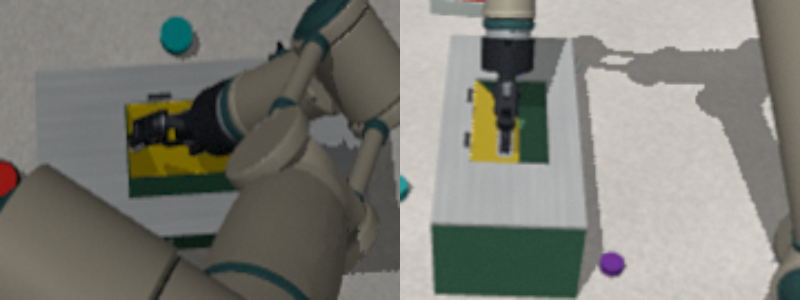

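```bash
python3 -m creep '{"delta_pos":[[-0.6,0.4,0],[-1.6,1.05,0],[-3,1.95,0],[-5,3.3,0],[-7.5,4.9,0],[-10,6.5,0],[-14,9,0],[-14,9,0]],"dr":[[0,0,0],[0,0,0],[0,0,0],[0,0,0],[0,0,0],[0,0,0],[0,0,0],[0,0,0]]}'
python3 - <<'E'
from h import *
s,p,R=cur(); print((R.inv().apply([-.15,.2,.06])*100).round(1))
E
```

```text
clock: 6.35
position: [0.5228, -0.0156, 0.2941]
ee_rot: [0.676, 0.162, 0.682, 0.225]
contact_force: [0.8, -0.1, -0.5]
width: 0.0852
[  5.9  21.3 -13.1]
```

Now I'll move clear of the box for a final unobstructed look.

```bash
python3 -m creep '{"delta_pos":[[0.6,2.1,-1.3],[1.8,6.3,-3.9],[3,10.5,-6.5],[4.2,15,-9],[5.9,21.3,-13.1],[5.9,21.3,-13.1],[5.9,21.3,-13.1],[5.9,21.3,-13.1],[5.9,21.3,-13.1],[5.9,21.3,-13.1]],"dr":[[0,0,0],[0,0,0],[0,0,0],[0,0,0],[0,0,0],[0,0,0],[0,0,0],[0,0,0],[0,0,0],[0,0,0]]}'
python3 - <<'E'
from h import *
T=grab('top')['pixels'];S=grab('side')['pixels']
cv2.imwrite('pics/f6.png',np.hstack([cv2.resize(T,(400,300)),cv2.resize(S[110:350,190:510],(400,300))]))
E
```

```text
clock: 7.35
position: [0.3707, 0.1833, 0.3495]
ee_rot: [0.671, 0.166, 0.687, 0.225]
contact_force: [-0.1, 0.1, -0.1]
width: 0.0855
```

View pics/f6.png

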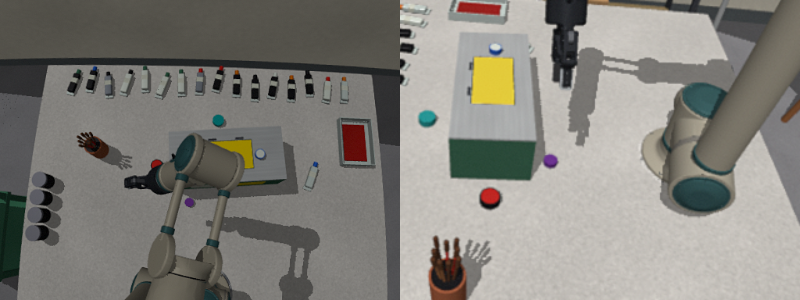

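The side view shows the flap shut, the used tin gone from the box top, and the full tin, jar, tube and look-alikes all in place. I'll do one numeric check that the flap is flush and the full tin hasn't moved, then hand in.

```bash
python3 - <<'E'
from h import *
S=grab('side'); h=cv2.cvtColor(S['pixels'],cv2.COLOR_BGR2HSV)
m=cv2.inRange(h,np.array((22,150,80)),np.array((35,255,255))); c=max(cv2.findContours(m,0,1)[0],key=cv2.contourArea)
print(cv2.minAreaRect((plane(S,c[:,0],.15)[:,:2]*1000).astype(np.float32)))
e=cv2.erode(m,np.ones((5,5))); v,u=np.nonzero(e); P=pts(S,np.c_[u,v]); P=P[(abs(P[:,0]-.516)<.05)&(abs(P[:,1]+.075)<.09)]; print('flap z',np.percentile(P[:,2],[5,50,95]))
a=cv2.imread('pics/side0.png')[140:157,255:277].astype(int); print('full tin diff',abs(a-S['pixels'][140:157,255:277]).mean())
E
python3 -c "
from rig import manip
print(manip.sign_off())"
```

```text
((516.6275024414062, -76.4126968383789), (105.6646728515625, 184.48263549804688), 5.125936985015869)
flap z [0.14880141 0.15127854 0.15383143]
full tin diff 3.5811051693404634
the job is handed in; nothing more can be done
None
```

The dried-out tin is off the box top and, as far as I can see, inside the box. I did not see it on the box floor. I handed the job in at about 7.5 s of robot time.

I tilted the gripper 32° so that one finger pressed the yellow flap open. With the flap held open, the other finger pushed the tin about 45 mm sideways over the edge. I then lifted clear and let the flap spring shut.

- **Flap:** It is shut and flush. Its outline matches the first picture, and its upper face measures about 0.151 m high.
- **Used tin:** It is no longer visible on the box top, or anywhere else in the last pictures. With the flap still open, no camera found it on the part of the flap I could see.
- **Full tin:** It is unmoved by eye. The pixel comparison (3.6 grey levels mean difference) is small, and I put that down to shadow and noise.
- **Brush jar, tube and look-alike tins:** By eye, all are where they were.
- **Forces:** Readings at the ends of the moves stayed below about 8 N.

No check failed. One reading was odd: about 3 N sideways while the flap was held open, probably the finger touching the flap or the opening's edge. It was gone after I lifted.

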